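Press the paper-pot former into its base

TASK

Make the paper-pot press ready for use: of the three upright wooden formers, take the middle-sized one, the one that fits the press base, set it upright into the round recess of the base and press it down firmly (about 10 N) until it is fully home, then let go. Leave the small and the large former standing where they are.

Things in the scene. Friction and masses are not known exactly. Their poses are not given: they have to be found in the camera images.
- former_mid (a point): The middle-sized former, loose, plain light wood, 75 to 155 g, standing upright on the table: a plain cylinder 46 mm in diameter and 75 mm high with a flat foot, and on top, on the same axis, a thinner round handle 28 mm in diameter and 45 mm long; 120 mm high in all. This point lies on its axis half-way up, 60 mm above the foot (so the middle of the handle is 37.5 mm above this point); z points up along its axis.
- recess (a point): Centre of the flat floor of the round blind recess in the press base, a medium-brown wooden block fixed to the table. The recess opens straight up, is 60 mm in diameter and 22 mm deep, with square unchamfered edges; its floor lies 14 mm and its rim 36 mm above the table. The round block is 96 mm in diameter and stands on a square foot of 120 x 120 x 10 mm with a screw at each corner. z points up.
- small_mid (a point): The small former, to be left alone: same shape and wood, loose, standing upright; cylinder 30 mm in diameter and 60 mm high, handle 20 mm in diameter and 45 mm long, 105 mm high in all. This point lies on its axis half-way up, 52.5 mm above its foot; z points up.
- large_mid (a point): The large former, to be left alone: same shape and wood, loose, standing upright; cylinder 72 mm in diameter and 90 mm high, handle 36 mm in diameter and 45 mm long, 135 mm high in all. This point lies on its axis half-way up, 67.5 mm above its foot; z points up.
Things that resemble listed ones, but are neither listed nor needed, are in the scene too. What is shaped like the part that bears former_mid but pink or purple is not meant.

How it is judged:
By the outcome, as a careful person would: the job done as asked, in the order asked, and still so for the second after the job is handed in, with the robot touching nothing.
It also fails if it takes over 38 s, if anything falls off the work surface, if the arm or the gripper's body presses on something with over 40 N, if the wrist force passes 120 N, or if a joint passes its speed limit or range.

ROBOT

A 6-joint arm with a two-finger parallel gripper is mounted at the origin on the work surface. World frame = base frame: x ahead of the robot, y to its left, z up, the work surface at z = 0. Lengths are in m, angles in degrees, forces in N, time in s.
With the tool pointing down it reaches from about 0.3 to 0.75 m from the base axis. Payload 8.5 kg.
Tool frame: the origin (TCP) lies midway between the tips of the shut fingers; the grasp point (between the pads) lies 19 mm behind it (env.tcp_to_grasp is the z of the grasp point in the tool frame, in m); z points along the fingers, y is the line along which they close (so a half turn about z gives the same grasp; the last joint's range is limited). The gripper opens to 85 mm and grips with 20 to 120 N. Pads are 22 mm wide; open, the fingers measure 114 mm over their backs; the gripper's body (76 mm by 85 mm) begins 54 mm behind the grasp point. The pads swing forward as they close: fully open they stand 13 mm farther back than shut.
Start: joints at [-76.564, 21.807, 74.336, -0, 83.858, -12.336], TCP at [0.239, -0.495, 0.231] pointing down, gripper open.
Joint ranges: [-178.18, 178.18], [-50.72, 133.34], [12.68, 142.11], [-81.47, 261.47], [9.98, 163.14], [-165.26, 165.26]. Speed limits (degrees/s): [136.94, 136.94, 180, 180, 180, 180].

INTERFACE

Orientations are given as a 3x3 rotation matrix whose columns are the frame's x, y, z axes.
In Python, from rig import env, imaging, job, models gives the robot as it stands. The module is installed in compiled form; this text tells all that it offers.
- The arm moves only by the tool jog_arm, never from a script. Its argument "plan" is text: rows parted by semicolons, each of 7 numbers parted by spaces: the turn, a rotation vector about the tool's x, y, z in degrees, then the shift along the tool's x, y, z in cm, then the closure in counts, from 0 (fully open) to 255 (shut). In form: rx ry rz x y z claw; .... A call has 1 to 10 rows; each row shifts and turns the commanded pose from where the row before left it, along the tool's axes as they then stand; what a row does not reach is not made up. A row lasts 1/12 s, in which the tool goes at most 41.7 mm and 7.16 degrees, less where a joint would pass 70% of its speed; a pose out of reach is approached as far as the arm can. A call with a gripper value outside its range is refused whole. The fingers move at their own pace and stop on an object; "grip_force" is the grip in N (left out, the last holds). Time passes only in rows, so rows that do not move let the fingers close. It gives the time, the measured TCP pose, the force, the opening and the grip force at its end, in the units of the state.
- env.observe(): the state, without advancing time (a new reading comes with each control period).
- imaging.get_image(name): name is "scene" or "top" or "wrist"; returns a dict with "pixels" (384x512x3 uint8, red, green, blue), "depth" (384x512 float32, m along the optical axis (not along the pixel's ray), 0 where there is no reading), "fov_y" (degrees; the focal length in pixels is half the picture's height over the tangent of half this angle, whatever the lens; pixels are square), "cx", "cy" (the principal point, pixels), "distortion" ([k1, k2, p1, p2, k3] as OpenCV has them; the pictures are not rectified), "world_from_camera" (4x4, takes a point from camera to world coordinates). Camera axes: x right, y down, z forward; pixel columns grow to the right and rows downward; lengths in m; the calibration is good to about 2 mm. A picture is of the moment at which its call begins.
- job.close_job(): hands the job in; it is judged then, once.
Trained networks look in the newest picture that a camera, given by its name, has taken for a name from the list of things; names that differ only in an ending like _2 or _b are one class to them, and where a whole thing is asked for, a point or a joint stands for the part that bears it (a point fixed in the world has none). Each returns a list of dicts, best first, with "confidence" (0 to 1); they miss things now and then, are a little off and sometimes report something else, mostly with a low value. They report only what shows in the picture. A call takes as long as a camera call. They do not tell look-alikes from the thing itself.
- models.outline_of(camera, query): "region" (384x512 bool, what is visible of it) and "bbox" ([centre column, centre row, width, height] in pixels, round what is visible of it).
- models.tip_of(camera, query): "at" ([column, row] in pixels: a listed point, or the origin of a listed thing).
The state is a dict: "time_s": time; "q": joint angles; "qvel": joint speeds; "joint_efforts": joint torques, N m; "position": TCP position; "tool_rot": TCP orientation; "ft_force": force on the tool from outside, world axes, zero at the start; "wrist_torque": the same for the moment, N m; "grip_width": finger opening in m; "gripper_force": force on a finger pad.
Only numpy, scipy, OpenCV 4.12 (cv2) and the standard library are available. Lean on these libraries where they do the work, as an engineer would, in place of code of your own. Each camera call takes 0.05 s, during which the arm holds its last target. There are 200 camera calls.

## Working session

There is one attempt and no reset: what is moved stays moved. The work goes in short steps, Python scripts to look and compute and a tool call to move; the robot and the scene stay as the last step left them, time stands still between calls to the robot, and variables do not carry over. Pictures are saved under pics/ and viewed, at most 10 in all, crops included, and the job is handed in when it is done.

Besides the shell and the picture viewer there is one more tool, called by a JSON object that holds its "op" and its "data", one argument or row to a line. jog_arm: Moves the arm, as the interface text tells. Its arguments: {"type":"object","properties":{"plan":{"type":"string"},"grip_force":{"type":"number"}},"required":["plan"]}

```bash
mkdir -p pics
cat > h.py <<'E'
import numpy as np, cv2
from rig import env, imaging, job, models
def cam(im):
    f=192/np.tan(np.radians(im["fov_y"]/2)); return np.array([[f,0,im["cx"]],[0,f,im["cy"]],[0,0,1]])
def cloud(im):
    K=cam(im);d=im["depth"];H,W=d.shape
    u,v=np.meshgrid(np.arange(W),np.arange(H))
    p=cv2.undistortPoints(np.stack([u,v],-1).reshape(-1,1,2).astype(float),K,np.array(im["distortion"])).reshape(H,W,2)
    P=np.concatenate([p*d[...,None],d[...,None]],-1); T=np.array(im["world_from_camera"])
    P=P@T[:3,:3].T+T[:3,3]; P[d==0]=np.nan
    return P
def save(n,px): cv2.imwrite("pics/"+n+".png",px[...,::-1])
E
python3 - <<'E'
from h import *
ims={c:imaging.get_image(c) for c in("scene","top")}
save("both0",cv2.resize(np.hstack([ims["scene"]["pixels"],ims["top"]["pixels"]]),(800,300)))
save("top0",ims["top"]["pixels"])
for c in ims:
    P=cloud(ims[c])
    np.save(c+".npy",P)
    for q in("former_mid","small_mid","large_mid"):
        for r in models.outline_of(c,q):
            X=P[r["region"]]; z=X[:,2]; t=X[z>np.nanmax(z)-.006]
            print(c,q,round(r["confidence"],2),np.round(r["bbox"]),"zmax",np.nanmax(z).round(3),"top",np.nanmedian(t,0).round(3),np.nanpercentile(X,[2,98],axis=0).round(3).tolist())
    for r in models.tip_of(c,"recess"):
        u,v=np.round(r["at"]).astype(int); print(c,"recess",r["confidence"],u,v,P[v,u].round(3))
s=env.observe();print(s["time_s"],s["position"],s["tool_rot"],s["ft_force"],env.tcp_to_grasp)
E
```

```text
scene former_mid 0.98 [227. 185.  23.  53.] zmax 0.122 top [ 0.566 -0.082  0.119] [[0.545, -0.105, 0.001], [0.585, -0.064, 0.12]]
scene former_mid 0.93 [259. 197.  18.  50.] zmax 0.122 top [0.565 0.004 0.12 ] [[0.554, -0.014, 0.007], [0.586, 0.025, 0.121]]
scene former_mid 0.92 [243. 225.  18.  56.] zmax 0.123 top [0.665 0.011 0.12 ] [[0.651, -0.005, 0.005], [0.685, 0.032, 0.121]]
scene former_mid 0.68 [280. 169.  22.  50.] zmax 0.12 top [ 0.454 -0.002  0.118] [[0.435, -0.028, 0.001], [0.472, 0.018, 0.119]]
scene small_mid 0.66 [404. 203.  19.  42.] zmax 0.106 top [0.434 0.285 0.103] [[0.392, 0.27, -0.0], [0.447, 0.299, 0.104]]
scene recess 0.94 182 163 [ 0.475 -0.275  0.013]
top former_mid 0.87 [257. 138.  21.  33.] zmax 0.123 top [0.662 0.009 0.12 ] [[0.641, -0.008, 0.018], [0.674, 0.029, 0.122]]
top former_mid 0.77 [312. 190.  28.  29.] zmax 0.123 top [ 0.563 -0.087  0.12 ] [[0.541, -0.105, 0.017], [0.58, -0.065, 0.122]]
top former_mid 0.6 [266. 250.  24.  22.] zmax 0.123 top [ 0.449 -0.006  0.12 ] [[0.431, -0.023, 0.072], [0.468, 0.015, 0.122]]
top former_mid 0.55 [262. 190.  26.  27.] zmax 0.124 top [0.563 0.002 0.119] [[0.541, -0.017, 0.013], [0.579, 0.022, 0.121]]
top small_mid 0.85 [114. 262.  31.  16.] zmax 0.108 top [0.431 0.284 0.104] [[0.419, 0.271, 0.006], [0.445, 0.29, 0.106]]
top large_mid 0.67 [190. 202.  45.  44.] zmax 0.139 top [0.542 0.139 0.135] [[0.507, 0.105, 0.002], [0.574, 0.172, 0.137]]
top recess 0.89 401 228 [ 0.493 -0.266  0.015]
0.5 [ 0.23913034 -0.49525314  0.23128718] [[ 9.00532698e-01  4.34788292e-01  1.27733795e-05]
 [ 4.34788290e-01 -9.00532696e-01  7.75107961e-05]
 [ 4.52036325e-05 -6.42472906e-05 -9.99999997e-01]] [-0.73476079  0.0352431  -0.0903666 ] -0.0187
```

View pics/both0.png

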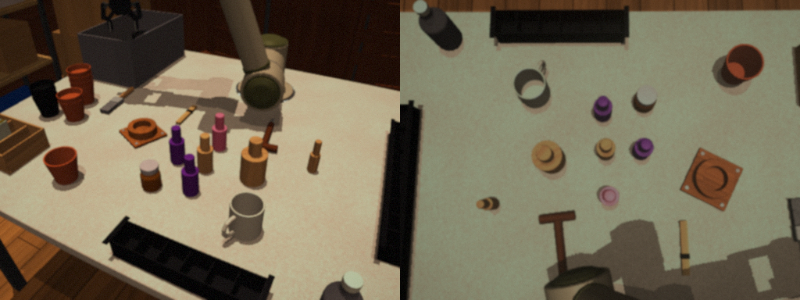

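View pics/top0.png

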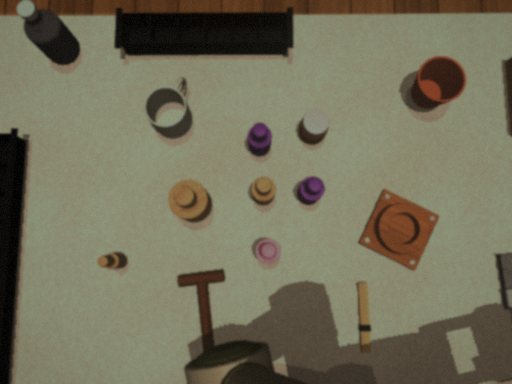

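The wooden former could be mistaken for three others of the same shape. In the top picture they are purple at (260,138), purple at (312,190) and pink at (267,250); plain light wood is at (263,190), between the large (188,200) and the base (398,228). I choose the one at (263,190), and now check it with a crop and precise fits.

Run:
```python
from h import *
from scipy.optimize import least_squares
im=cv2.imread("pics/top0.png")
save("crop",cv2.resize(im[120:280,220:450,::-1],None,fx=3,fy=3,interpolation=cv2.INTER_CUBIC))
def mec(p):
    (c,r)=cv2.minEnclosingCircle(p.astype(np.float32)); return np.round(c,4),round(r,4)
for c in("top","scene"):
    P=np.load(c+".npy").reshape(-1,3)
    n=np.hypot(P[:,0]-.565,P[:,1]-.003)<.035
    t=P[n&(P[:,2]>.114)]; print(c,"handle top",mec(t[:,:2]),np.median(t,0).round(4),len(t))
    t=P[n&(abs(P[:,2]-.075)<.004)]; print(" shoulder",mec(t[:,:2]),len(t))
    n=np.hypot(P[:,0]-.485,P[:,1]+.27)<.075
    t=P[n&(P[:,2]>.031)&(P[:,2]<.042)]; 
    f=least_squares(lambda a:np.clip(np.abs(np.hypot(t[:,0]-a[0],t[:,1]-a[1])-.039)-.009,0,None),[*np.median(t[:,:2],0)])
    print(" block",mec(t[:,:2]),np.median(t,0).round(4),len(t),"annulus",f.x.round(4))
    t=P[n&(P[:,2]>.009)&(P[:,2]<.019)]; m=np.hypot(*(t[:,:2]-f.x).T)<.03; print(" floor",np.median(t[m],0).round(4),mec(t[m][:,:2]))
```

```text
top handle top (array([0.5625, 0.0027]), 0.0137) [0.5619 0.0023 0.1193] 191
 shoulder (array([0.563 , 0.0028]), 0.023) 240
 block (array([ 0.4921, -0.264 ]), 0.0482) [ 0.4914 -0.2641  0.0358] 1236 annulus [ 0.4925 -0.2638]
 floor [ 0.4927 -0.2675  0.0142] (array([ 0.4927, -0.2653]), 0.0299)
scene handle top (array([0.5634, 0.0023]), 0.0141) [0.5662 0.0042 0.1198] 97
 shoulder (array([0.5634, 0.0023]), 0.023) 141
 block (array([ 0.4917, -0.2589]), 0.0514) [ 0.4966 -0.2611  0.0347] 429 annulus [ 0.4925 -0.2616]
 floor [ 0.4794 -0.2743  0.0133] (array([ 0.4822, -0.2715]), 0.0249)
```

View pics/crop.png

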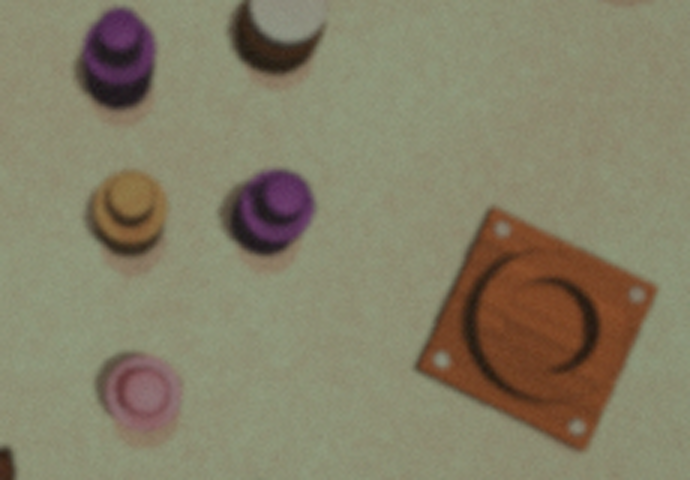

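The crop shows plain light wood at crop (130,205), which is the chosen former, with purple at (120,50) and (275,205) and pink at (145,390). The base recess is at (530,325). Sizes and heights agree: handle radius 14, shoulder 23, block 48 mm. I take the former at (0.563, 0.0025) and the recess at (0.492, -0.264), and align the fingers diagonally between the neighbours.

{"op": "jog_arm", "data": {
  "plan": "0 0 -6.4 0 0 0 80; 0 0 -6.4 0 0 0 80; 0 0 -6.4 0 0 0 80; 0 0 0 3.6 -0.8 0 80; 0 0 0 3.6 -0.8 0 80; 0 0 0 3.6 -0.8 0 80; 0 0 0 3.6 -0.8 0 80; 0 0 0 3.6 -0.8 0 80; 0 0 0 3.6 -0.8 0 80; 0 0 0 3.6 -0.8 0 80",
  "grip_force": 50
}}

```text
time_s: 1.33
position: [0.3784, -0.2759, 0.2315]
tool_rot: [[0.708, 0.707, 0.0], [0.707, -0.708, -0.0], [-0.0, 0.0, -1.0]]
ft_force: [1.6, -0.5, -1.1]
grip_width: 0.0589
gripper_force: 0.0
```

{"op": "jog_arm", "data": {
  "plan": "0 0 0 3.6 -0.8 0 80; 0 0 0 3.6 -0.8 0 80; 0 0 0 3.6 -0.8 0 80; 0 0 0 3.6 -0.8 0 80; 0 0 0 3.6 -0.8 0 80; 0 0 0 3.6 -0.8 0 80; 0 0 0 3.6 -0.8 0 80; 0 0 0 3.6 -0.8 0 80; 0 0 0 0 0 0 80; 0 0 0 0 0 0 80"
}}

```text
time_s: 2.17
position: [0.5368, -0.0273, 0.231]
tool_rot: [[0.705, 0.709, -0.0], [0.709, -0.705, -0.0], [-0.0, -0.0, -1.0]]
ft_force: [0.3, -0.4, -0.2]
grip_width: 0.0584
gripper_force: 0.0
```

{"op": "jog_arm", "data": {
  "plan": "0 0 0 3.96 -0.25 0 80; 0 0 0 0 0 0 80; 0 0 0 0 0 3.0 80; 0 0 0 0 0 4.0 80; 0 0 0 0 0 4.0 80; 0 0 0 0 0 3.0 80; 0 0 0 0 0 1.0 80; 0 0 0 0 0 0 80; 0 0 0 0 0 0 80"
}}

```text
time_s: 2.92
position: [0.5632, 0.0002, 0.0826]
tool_rot: [[0.708, 0.706, 0.001], [0.706, -0.708, -0.0], [0.001, 0.001, -1.0]]
ft_force: [-0.3, 0.3, 0.8]
grip_width: 0.0586
gripper_force: 0.0
```

{"op": "jog_arm", "data": {
  "plan": "0 0 0 0.15 -0.15 0.1 80; 0 0 0 0 0 0 255; 0 0 0 0 0 0 255; 0 0 0 0 0 0 255; 0 0 0 0 0 0 255; 0 0 0 0 0 0 255; 0 0 0 0 0 0 255; 0 0 0 0 0 0 255; 0 0 0 0 0 0 255"
}}

```text
time_s: 3.67
position: [0.563, 0.0032, 0.0816]
tool_rot: [[0.707, 0.707, 0.002], [0.707, -0.707, -0.0], [0.001, 0.002, -1.0]]
ft_force: [-2.2, 0.4, 6.0]
grip_width: 0.0262
gripper_force: 48.9
```

{"op": "jog_arm", "data": {
  "plan": "0 0 0 0 0 -0.5 255; 0 0 0 0 0 -1.0 255; 0 0 0 0 0 -3.0 255; 0 0 0 0 0 -4.0 255; 0 0 0 0 0 -4.0 255; 0 0 0 0 0 -2.5 255; 0 0 0 0 0 -1 255; 0 0 0 0 0 0 255; 0 0 0 0 0 0 255"
}}

```text
time_s: 4.42
position: [0.5624, 0.0032, 0.2407]
tool_rot: [[0.707, 0.707, 0.001], [0.707, -0.707, -0.0], [0.0, 0.001, -1.0]]
ft_force: [0.3, 0.2, -2.3]
grip_width: 0.0267
gripper_force: 49.4
```

Run:
```python
from h import *
im=imaging.get_image("scene"); save("lift",im["pixels"])
P=cloud(im); s=env.observe(); p=np.array(s["position"]); print(p,s["time_s"])
for c in("scene","top"):
    im=imaging.get_image(c);P=cloud(im)
    for r in models.outline_of(c,"former_mid"):
        X=P[r["region"]];X=X[~np.isnan(X[:,0])]
        if np.hypot(*(np.median(X,0)-p)[:2])<.04: print(c,r["confidence"],np.percentile(X,[1,50,99],axis=0).round(4).tolist())
```

```text
[0.56208044 0.00323891 0.23962555] 4.4667
scene 0.75 [[0.2303, -0.1426, -0.001], [0.5755, 0.0114, 0.2151], [0.5862, 0.0256, 0.278]]
top 0.59 [[0.5391, -0.0161, 0.1616], [0.5419, 0.0001, 0.2168], [0.5499, 0.0163, 0.2443]]
```

View pics/lift.png

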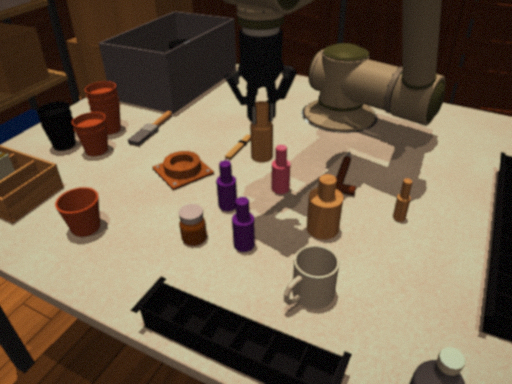

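The former hangs upright in the gripper at (262,135), and the others stand untouched. I carry it over to above the recess, and its axis gets measured there.

{"op": "jog_arm", "data": {
  "plan": "0 0 0 -1.5 0.87 0 255; 0 0 0 -2.98 1.75 0 255; 0 0 0 -2.98 1.75 0 255; 0 0 0 -2.98 1.75 0 255; 0 0 0 -2.98 1.75 0 255; 0 0 0 -2.98 1.75 0 255; 0 0 0 -2.98 1.75 0 255; 0 0 0 -2.98 1.75 0 255; 0 0 0 -1.48 0.83 0 255; 0 0 0 0 0 0 255"
}}

```text
time_s: 5.5
position: [0.4914, -0.2673, 0.2393]
tool_rot: [[0.71, 0.704, -0.001], [0.704, -0.71, 0.0], [-0.001, -0.001, -1.0]]
ft_force: [-0.1, 0.0, -1.2]
grip_width: 0.0271
gripper_force: 49.4
```

{"op": "jog_arm", "data": {
  "plan": "0 0 0 0 0 3 255; 0 0 0 0 0 3 255; 0 0 0 0 0 2 255; 0 0 0 0 0 0 255; 0 0 0 0 0 0 255; 0 0 0 0 0 0 255"
}}

```text
time_s: 6.0
position: [0.4932, -0.2641, 0.1617]
tool_rot: [[0.707, 0.707, 0.002], [0.707, -0.707, -0.001], [0.0, 0.002, -1.0]]
ft_force: [-0.2, 0.4, -0.7]
grip_width: 0.0269
gripper_force: 49.5
```

Run:
```python
from h import *
from scipy.optimize import least_squares
s=env.observe(); p=np.array(s["position"]); print(p,s["time_s"],s["ft_force"])
for c in("scene","top"):
    im=imaging.get_image(c);P=cloud(im).reshape(-1,3)
    if c=="scene": save("over",cv2.resize(im["pixels"][80:240,100:320],None,fx=3,fy=3))
    n=np.hypot(*(P[:,:2]-p[:2]).T)<.035
    for lo,hi in((-.075,-.045),(-.045,-.015)):
        t=P[n&(P[:,2]>p[2]+lo)&(P[:,2]<p[2]+hi)]
        f=least_squares(lambda a:np.hypot(t[:,0]-a[0],t[:,1]-a[1])-.023,p[:2],loss="soft_l1",f_scale=.001)
        print(c,lo,len(t),f.x.round(4),np.median(abs(f.fun)).round(4))
    t=P[n&(P[:,2]<p[2]-.01)&(P[:,2]>.045)]; print(" zmin",np.nanpercentile(t[:,2],[0,2,5]).round(4) if len(t) else "")
    n=np.hypot(P[:,0]-.4925,P[:,1]+.264)<.075
    t=P[n&(P[:,2]>.031)&(P[:,2]<.042)]
    f=least_squares(lambda a:np.clip(np.abs(np.hypot(t[:,0]-a[0],t[:,1]-a[1])-.039)-.009,0,None),[*np.median(t[:,:2],0)]); print(" rim",f.x.round(4),len(t))
```

```text
[ 0.49324159 -0.26406596  0.1616714 ] 6.0 [-0.16540336  0.43982992 -0.72498217]
scene -0.075 203 [ 0.4922 -0.2638] 0.0008
scene -0.045 215 [ 0.4924 -0.2639] 0.0008
 zmin [0.0785 0.0811 0.0833]
 rim [ 0.493  -0.2619] 430
top -0.075 142 [ 0.4938 -0.2652] 0.0003
top -0.045 143 [ 0.4937 -0.2652] 0.0002
 zmin [0.0814 0.0832 0.0851]
 rim [ 0.4925 -0.2642] 787
```

View pics/over.png

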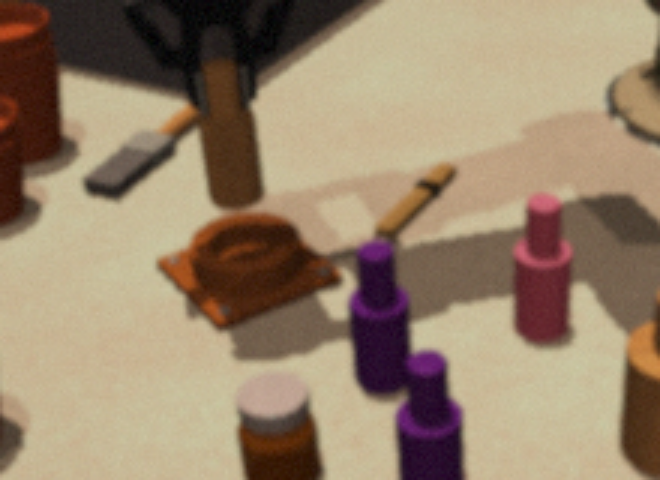

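The former (crop (230,130)) hangs upright and centred over the recess (crop (248,250)) to within 2 mm. Its foot is about 80 mm up, so I lower it 60 mm and then feel for the floor.

{"op": "jog_arm", "data": {
  "plan": "0 0 0 0.1 -0.1 1.5 255; 0 0 0 0 0 1.5 255; 0 0 0 0 0 1.0 255; 0 0 0 0 0 1.0 255; 0 0 0 0 0 1.0 255; 0 0 0 0 0 0 255; 0 0 0 0 0 0 255; 0 0 0 0 0 0 255"
}}

```text
time_s: 6.77
position: [0.4928, -0.2629, 0.1009]
tool_rot: [[0.707, 0.707, 0.001], [0.707, -0.707, -0.001], [0.0, 0.001, -1.0]]
ft_force: [-0.1, -0.6, -0.9]
grip_width: 0.0267
gripper_force: 49.5
```

{"op": "jog_arm", "data": {
  "plan": "0 0 0 0 0 0.2 255; 0 0 0 0 0 0.2 255; 0 0 0 0 0 0 255; 0 0 0 0 0 0 255"
}}

```text
time_s: 7.1
position: [0.4925, -0.2626, 0.0964]
tool_rot: [[0.707, 0.707, 0.0], [0.707, -0.707, -0.0], [0.0, 0.0, -1.0]]
ft_force: [-0.1, -0.1, -1.4]
grip_width: 0.0264
gripper_force: 49.5
```

{"op": "jog_arm", "data": {
  "plan": "0 0 0 0 0 0.1 255; 0 0 0 0 0 0 255; 0 0 0 0 0 0 255"
}}

```text
time_s: 7.35
position: [0.4927, -0.2627, 0.0957]
tool_rot: [[0.707, 0.707, 0.001], [0.707, -0.707, -0.0], [0.0, 0.001, -1.0]]
ft_force: [-0.5, 0.7, 2.3]
grip_width: 0.0265
gripper_force: 49.9
```

{"op": "jog_arm", "data": {
  "plan": "0 0 0 0 0 0.05 255; 0 0 0 0 0 0 255; 0 0 0 0 0 0 255"
}}

```text
time_s: 7.6
position: [0.4927, -0.2627, 0.0956]
tool_rot: [[0.707, 0.707, 0.001], [0.707, -0.707, -0.001], [0.0, 0.001, -1.0]]
ft_force: [-1.2, 1.5, 7.0]
grip_width: 0.027
gripper_force: 50.5
```

{"op": "jog_arm", "data": {
  "plan": "0 0 0 0 0 0.04 255; 0 0 0 0 0 0 255; 0 0 0 0 0 0 255; 0 0 0 0 0 0 255; 0 0 0 0 0 0 255; 0 0 0 0 0 0 255"
}}

```text
time_s: 8.1
position: [0.4927, -0.2628, 0.0956]
tool_rot: [[0.707, 0.707, 0.001], [0.707, -0.707, -0.001], [0.0, 0.001, -1.0]]
ft_force: [-2.9, 1.6, 10.3]
grip_width: 0.0267
gripper_force: 50.9
```

Firm contact is at 10.3 N, with the height where full seating predicts (foot at 0.014). I ease off, let go and retreat.

{"op": "jog_arm", "data": {
  "plan": "0 0 0 0 0 -0.08 255; 0 0 0 0 0 0 80; 0 0 0 0 0 0 80; 0 0 0 0 0 0 80; 0 0 0 0 0 0 80; 0 0 0 0 0 0 80; 0 0 0 0 0 0 80"
}}

```text
time_s: 8.68
position: [0.4925, -0.2626, 0.0951]
tool_rot: [[0.707, 0.707, -0.0], [0.707, -0.707, 0.0], [0.0, -0.0, -1.0]]
ft_force: [-0.2, 0.7, 0.7]
grip_width: 0.0593
gripper_force: 0.0
```

{"op": "jog_arm", "data": {
  "plan": "0 0 0 0 0 -1 80; 0 0 0 0 0 -3 80; 0 0 0 0 0 -4 80; 0 0 0 0 0 -4 80; 0 0 0 -3 0 -2 80; 0 0 0 -4 0 0 80; 0 0 0 -4 0 0 80; 0 0 0 -4 0 0 80; 0 0 0 0 0 0 80; 0 0 0 0 0 0 80"
}}

```text
time_s: 9.52
position: [0.3852, -0.3698, 0.2359]
tool_rot: [[0.71, 0.704, 0.0], [0.704, -0.71, -0.0], [-0.0, 0.001, -1.0]]
ft_force: [0.9, 0.8, -0.3]
grip_width: 0.0588
gripper_force: 0.0
```

Run:
```python
from h import *
s=env.observe(); print(s["time_s"],s["position"],s["grip_width"],s["ft_force"])
a=imaging.get_image("scene");b=imaging.get_image("top")
save("end",cv2.resize(np.hstack([a["pixels"][80:300,110:430],b["pixels"][110:330,120:440]]),(800,275)))
for n,im in(("scene",a),("top",b)):
    P=cloud(im).reshape(-1,3)
    m=np.hypot(P[:,0]-.4925,P[:,1]+.263)<.045
    t=P[m&(P[:,2]>.126)]; u=P[m&(abs(P[:,2]-.089)<.005)]
    for q in(t,u): print(n,np.round(cv2.minEnclosingCircle(q[:,:2].astype(np.float32))[0],4),np.median(q[:,2]).round(4),np.percentile(q[:,2],99).round(4),len(q))
```

```text
9.5167 [ 0.38519673 -0.36982857  0.23591909] 0.05882723872883855 [ 0.91906088  0.79304291 -0.34103486]
scene [ 0.4939 -0.262 ] 0.1325 0.1348 70
scene [ 0.4944 -0.26  ] 0.088 0.0936 110
top [ 0.4928 -0.2625] 0.1333 0.1363 216
top [ 0.4926 -0.2626] 0.089 0.0925 256
```

View pics/end.png

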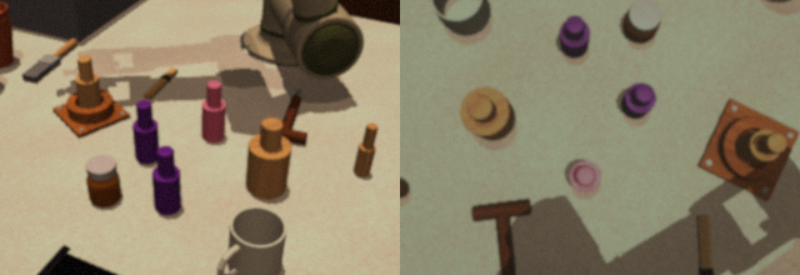

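The former stands upright in the recess (left view (88,85), right view (755,150)). Its top is at 0.134 m and its shoulder at 0.089 m, exactly where full seating puts them. The small and large formers are unmoved, so I hand the job in.

```bash
python3 -c "
from rig import job; print(job.close_job())"
```

```text
the job is handed in; nothing more can be done
None
```

The middle former stands upright and fully home in the press base, pressed down with about 10 N and released; the small and large formers were left where they stood, and the job was handed in at about 9.6 s.

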